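# Close an instrument case in the hand press

## Task

Set the open instrument case flat in the press tray, push the tray fully home under the ram, and press the red palm knob down until the case's cover is fully shut: feel for the stop, and do not ram it. Let the knob come all the way up again, then draw the tray back out to its front stop with the closed case still lying in it. Leave the other things on the bench where they are.

Things in the scene. Friction and masses are not known exactly. Their poses are not given: they have to be found in the camera images.
- press: Blue hand press, fixed to the bench, 285 mm long (x), 130 wide (y). Origin on the bench surface under the ram axis; its x axis points from the front (tray handle) to the rear (column), z up. Base from x = -185 to +100 mm, 12 mm thick; column at x = 63 to 99 mm, up to z = 152 mm; arm over the ram axis at z = 105 to 164 mm, reaching forward to x = -23 mm and 46 mm wide.
- tray (a joint): Aluminium tray sliding along the press's +x on rails: 0 = out at the front stop (nest centre 105 mm in front of the ram axis), 0.105 m = home (nest centre under the ram). Light friction, about 2 N.
- nest (a point): Centre of the tray's floor, where the underside of the case belongs; 22 mm above the bench; axes as the press's. White corner locators, 10 mm high and 4 mm thick, bound a pocket 90 mm (x) by 62 mm (y); they reach 18 mm along each side from the corners, the middles of the sides are open.
- tray_grip (a point): Grip height on the tray's handle: an upright black round post 18 mm in diameter, from 28 to 66 mm above the bench, 90 mm in front of the nest centre. This point lies on its axis, 48 mm above the bench.
- knob: Red mushroom palm knob on top of the ram, 50 mm in diameter. Origin at the centre of its flat top (238 mm above the bench when up), z up. It is pressed straight down with about 3 N at first and 6 N at depth, plus some 4 N more while the cover is being driven home; then it comes to a stop, the rubber pad giving about 1 mm per 6 N. A few newtons beyond that are enough; over 30 N is ramming it.
- ram (a joint): Downward travel of the sprung ram and knob, m: 0 = up, at most 0.040. Its foot with a springy 8 mm rubber pad, 36 mm in diameter, is screwed up or down on the ram by up to 9 mm differently each time (not reported), so the cover is met at 8 to 28 mm and shut at 15 to 33 mm of travel: the first touch is not yet the stop.
- case: Grey plastic instrument case with a yellow cover, 84 mm (x) by 56 mm (y), 0.24 kg; the grey body is 28 mm high. Origin at the centre of its underside, z up. May lie either way round in the nest. Take it by the grey body across its 56 mm.
- cover (a joint): How far the yellow cover (78 x 50 x 8 mm, set in 3 mm from the body's sides) has been pressed down on the case, m: 0 = stands 7 mm proud (top of cover 43 mm over the case's underside), 0.007 = shut (36 mm). It needs about 4 N and stays where it is left.
- multimeter: Yellow-green multimeter, 138 x 70 x 47 mm, lying on its back; a bystander. Origin at the centre of its underside.
- solder_tube: Green and white solder tube, 103 mm long, 24 mm thick, lying; a bystander. Origin at the centre of its underside.

How it is judged (in metres and radians):
On the way, in this order (a step that is already met when the one before it is completed fails the run):
1. the case sits in the tray and the tray is home under the ram, the cover still standing proud, the knob up (x of case in the frame of nest between -0.006 and 0.006 m and y of case in the frame of nest between -0.006 and 0.006 m and z of case in the frame of nest between -0.003 and 0.004 m and angle between the x axis of case and the x axis of nest, either way round below 0.12 rad and angle between case's own z axis and vertical below 0.08 rad and value of joint tray above 0.1 m and value of joint cover below 0.0045 m and value of joint ram below 0.004 m), for 0.2 s.
2. with the tray home the ram is pressed down and the cover is shut (x of case in the frame of nest between -0.006 and 0.006 m and y of case in the frame of nest between -0.006 and 0.006 m and z of case in the frame of nest between -0.003 and 0.004 m and angle between the x axis of case and the x axis of nest, either way round below 0.12 rad and angle between case's own z axis and vertical below 0.08 rad and value of joint tray above 0.1 m and value of joint ram above 0.012 m and value of joint cover above 0.0055 m), for 0.2 s.
At the end, for the whole second after the job is handed in: The case lies flat in the nest (within 6 mm and 0.12 rad of it), its cover shut to within 1.5 mm, the ram up again (under 4 mm of travel), the tray out within 6 mm of its front stop, everything at rest (x of case in the frame of nest between -0.006 and 0.006 m and y of case in the frame of nest between -0.006 and 0.006 m and z of case in the frame of nest between -0.003 and 0.004 m and angle between the x axis of case and the x axis of nest, either way round below 0.12 rad and angle between case's own z axis and vertical below 0.08 rad and value of joint cover above 0.0055 m and value of joint ram below 0.004 m and value of joint tray below 0.006 m and linear speed of case below 0.02 m/s); the robot touches nothing.
It fails at once if the knob is pressed with more than 35 N (contact force between knob and the fingers above 35 N).
It fails at once if the case is tipped by more than 35 degrees (angle between case's own z axis and vertical above 0.61 rad).
It fails at once if a bystander is shifted by more than 30 mm (distance of any of multimeter, solder_tube from where it was at the start of the episode above 0.03 m).
It also fails if it takes over 72 s, if anything falls off the work surface, if the arm or the gripper's body presses on something with over 40 N, if the wrist force passes 120 N, or if a joint passes its speed limit or range.

## Robot

A 6-joint arm with a two-finger parallel gripper is mounted at the origin on a cart in front of the work surface, level with it; the furniture and walls round the work are solid. World frame = base frame: x ahead of the robot, y to its left, z up, the work surface at z = 0. Lengths are in mm, angles in rad, forces in N, time in s.
With the tool pointing down it reaches from about 300 to 775 mm from the base axis. Payload 14.6 kg.
Tool frame: the origin (TCP) lies midway between the tips of the shut fingers; the grasp point (between the pads) lies 19 mm behind it (manip.grasp_offset is the distance from the TCP to the grasp point, in mm); z points along the fingers, y is the line along which they close (so a half turn about z gives the same grasp; the last joint's range is limited). The gripper opens to 94 mm and grips with 3 to 60 N. Pads are 16 mm wide; open, the fingers measure 119 mm over their backs; the gripper's body (75 mm by 177 mm) begins 78 mm behind the grasp point.
Start: joints at [1.14, 0.3, 1.521, -0, 1.321, -0.067], TCP at [195.702, 513.994, 205.446] pointing down, gripper open.
Joint ranges: [-3.03, 3.03], [-0.79, 2.21], [0.23, 2.52], [-1.04, 4.18], [0, 3.07], [-2.55, 2.55]. Speed limits (rad/s): [2.22, 2.22, 2.57, 3.14, 3.14, 3.14].

## Interface

Orientations are given as [roll, pitch, yaw] about the fixed x, y, z axes, in that order (R = Rz(yaw) Ry(pitch) Rx(roll)).
In Python, from cell import manip, viewer gives the robot as it stands. The module is installed in compiled form; this text tells all that it offers.
- The arm moves only by the tool move_arm, never from a script. Its argument "moves" is a list of rows, each a list of 4 numbers: the shift along the tool's x, y, z in m, then the turn about the tool's z in rad. A call has 1 to 12 rows; each row is the pose to reach, as a shift and turn from the pose commanded when the call began, along the tool's axes at that moment; what a row does not reach only later rows make up. A row lasts 1/10 s, in which the tool goes at most 50 mm and 8.59 degrees, less where a joint would pass 70% of its speed; a pose out of reach is approached as far as the arm can. A call with a gripper value outside its range is refused whole. "jaw" is the finger opening in m, from 0 to 0.094, set as the call begins (left out, the last holds). The fingers move at their own pace and stop on an object; "squeeze" is the grip in N (left out, the last holds). Time passes only in rows, so rows that repeat a pose let the fingers close. It gives the time, the measured TCP pose, the force, the opening and the grip force at its end, in the units of the state.
- manip.read_state(): the state, without advancing time (a new reading comes with each control period).
- viewer.camera(name): name is "scene" or "top"; returns a dict with "frame" (420x560x3 uint8, blue, green, red), "z_map" (420x560 float32, mm along the optical axis (not along the pixel's ray), 0 where there is no reading), "fx", "fy", "cx", "cy" (pixels), "origin" and "orientation" of the camera in the world. Camera axes: x right, y down, z forward; pixel columns grow to the right and rows downward; lengths in mm; the calibration is good to about 2 mm. A picture is of the moment at which its call begins.
- manip.sign_off(): hands the job in; it is judged then, once.
The state is a dict: "clock": time; "joints": joint angles; "qd": joint speeds; "effort": joint torques, N m; "eef_pos": TCP position; "eef_rot": TCP orientation; "wrist_force": force on the tool from outside, world axes, zero at the start; "moment": the same for the moment, N m; "finger_gap": finger opening in mm; "finger_force": force on a finger pad.
Only numpy, scipy, OpenCV 4.12 (cv2) and the standard library are available. Lean on these libraries where they do the work, as an engineer would, in place of code of your own. Each camera call takes 0.05 s, during which the arm holds its last target. There are 200 camera calls.

## Working session

There is one attempt and no reset: what is moved stays moved. The work goes in short steps, Python scripts to look and compute and a tool call to move; the robot and the scene stay as the last step left them, time stands still between calls to the robot, and variables do not carry over. Pictures are saved under pics/ and viewed, at most 10 in all, crops included, and the job is handed in when it is done.

Besides the shell and the picture viewer there is one more tool, called after "Emit:" as a command line: name --pt "numbers of a row" for each row, then --argument value for the rest. move_arm: Moves the arm, as the interface text tells. Its arguments: {"type":"object","properties":{"moves":{"type":"array"},"jaw":{"type":"number"},"squeeze":{"type":"number"}},"required":["moves"]}

```bash
mkdir -p pics; cat > h.py <<'E'
import numpy as np, cv2
from cell import manip, viewer
from scipy.spatial.transform import Rotation as R
def cam(n):
    c=viewer.camera(n); return c
def rot(o):
    o=np.array(o,float)
    if o.shape==(3,3): return o
    return R.from_euler('xyz',o).as_matrix() if o.size==3 else R.from_quat(o).as_matrix()
def cloud(c):
    z=c['z_map'].astype(float); v,u=np.mgrid[0:z.shape[0],0:z.shape[1]]
    P=np.stack([(u-c['cx'])/c['fx']*z,(v-c['cy'])/c['fy']*z,z],-1)
    W=P@rot(c['orientation']).T+np.array(c['origin']); W[z==0]=np.nan; return W
E
python3 - <<'E'
from h import *
for n in('top','scene'):
    c=cam(n); cv2.imwrite(f'pics/{n}0.png',c['frame']); np.save(n+'0.npy',cloud(c)); print(n,c['fx'],c['origin'],c['orientation'])
print(manip.read_state())
E
```

```text
top 492.52009185680225 [ 432.98468456    3.00331206 1419.17371428] [-3.03931961  0.0218373  -1.54211738]
scene 477.4860970020015 [-136.65732276 -906.7182607  1064.00102599] [-2.23801617 -0.01845622 -0.63095139]
{'clock': 0.1, 'joints': array([ 1.14040800e+00,  3.00368950e-01,  1.52149488e+00,  4.60104060e-05,
        1.32067881e+00, -6.65718658e-02]), 'qd': array([ 0.00066607, -0.0001003 , -0.00264167,  0.00039781,  0.00073911,
       -0.00109195]), 'effort': array([ 1.64996716e-03, -5.32634032e+01, -3.53286660e+01,  7.09603890e-02,
        2.35273369e-02, -1.50325627e-05]), 'eef_pos': array([195.59942675, 513.80959424, 204.97882366]), 'eef_rot': array([-3.14064773e+00, -1.07665009e-04,  2.77776473e+00]), 'wrist_force': array([-0.13140392,  0.25694046,  0.40307142]), 'moment': array([ 0.01413489, -0.03813433,  0.01868137]), 'finger_force': 0.0, 'finger_gap': 94.30456757510898}
```

View pics/top0.png

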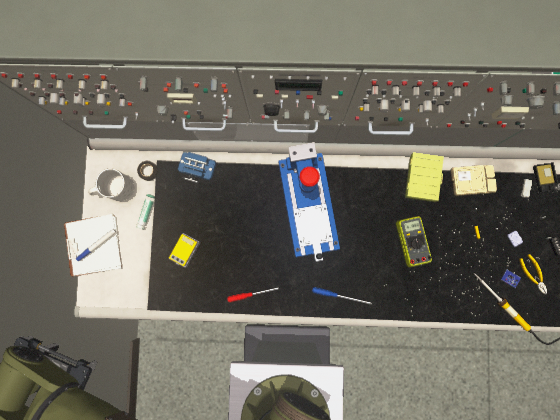

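View pics/scene0.png

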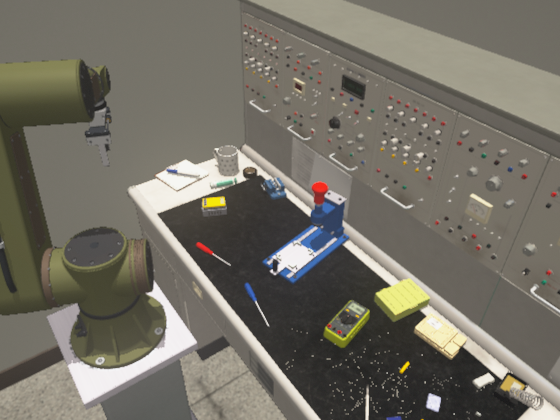

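The top view shows the yellow-covered case at about (184,250), the press knob at (310,177), the tray handle at (319,257), the multimeter at (414,241) and the solder tube at (146,211). Next I'll measure the case, press and tray.

```bash
python3 - <<'E'
from h import *
W=np.load('top0.npy'); im=cv2.imread('pics/top0.png').astype(int); b,g,r=im[...,0],im[...,1],im[...,2]
hsv=cv2.cvtColor(im.astype(np.uint8),cv2.COLOR_BGR2HSV)
def box(m,name):
    P=W[m]; P=P[~np.isnan(P[:,0])]; q=cv2.minAreaRect(P[:,:2].astype(np.float32)); print(name,len(P),'med',np.median(P,0).round(1),'rect',np.round(q[0],1),np.round(q[1],1),round(q[2],2))
v,u=np.mgrid[0:420,0:560]
roi=lambda a,b_,c,d:(u>=a)&(u<=b_)&(v>=c)&(v<=d)
box(roi(160,210,225,275)&(r>150)&(g>130)&(b<90)&(W[...,2]>30),'cover')
box(roi(160,210,225,275)&(W[...,2]>15),'case all')
box(roi(290,330,160,195)&(r>120)&(g<60)&(b<60)&(W[...,2]>222),'knob')
box(roi(310,328,248,270)&(W[...,2]>50),'post')
box(roi(270,350,190,265)&(b>120)&(r<90)&(W[...,2]>5),'base blue front')
box(roi(270,350,140,265)&(b>120)&(r<90)&(W[...,2]>5)&(W[...,2]<18),'base blue all')
m=roi(285,345,195,262)&(W[...,2]>25)&(W[...,2]<42)
box(m,'locators?')
c=cv2.resize(im[140:275,265:355].astype(np.uint8),None,fx=4,fy=4,interpolation=cv2.INTER_CUBIC)
d=cv2.resize(im[225:275,155:215].astype(np.uint8),None,fx=6,fy=6,interpolation=cv2.INTER_CUBIC)
o=np.zeros((540,730,3),np.uint8); o[:540,:360]=c; o[:300,365:725]=d; cv2.imwrite('pics/c1.png',o)
for p in[(184,250),(310,177),(319,257),(319,256),(320,258),(312,225)]: print(p,W[p[1],p[0]].round(1))
E
```

```text
cover 374 med [466.3 299.2  43.3] rect [465.5 300. ] [50.9 77.7] 63.49
case all 609 med [464.8 296.1  42.7] rect [463.9 298.9] [55.7 86.5] 65.14
knob 238 med [649.5 -43.8 237.8] rect [647.7 -41.9] [45.1 43.8] 1.87
post 30 med [457.9 -80.7  65.3] rect [459.1 -81.8] [13.9 14.1] 3.26
base blue front 1078 med [587.6 -46.7  12.7] rect [563.2 -59.8] [192.9 128.6] 11.47
base blue all 1519 med [618.5 -40.1  12.7] rect [606.7 -50.8] [281.9 128.7] 11.55
locators? 367 med [550.4 -67.9  26.7] rect [530.7 -66.3] [167.5  95.4] 11.65
(184, 250) [464.1 295.   46.2]
(310, 177) [644.6 -44.2 239.5]
(319, 257) [455.  -80.6  65.5]
(319, 256) [457.7 -80.4  68.2]
(320, 258) [452.2 -83.   71.4]
(312, 225) [545.2 -61.4  27.4]
```

View pics/c1.png

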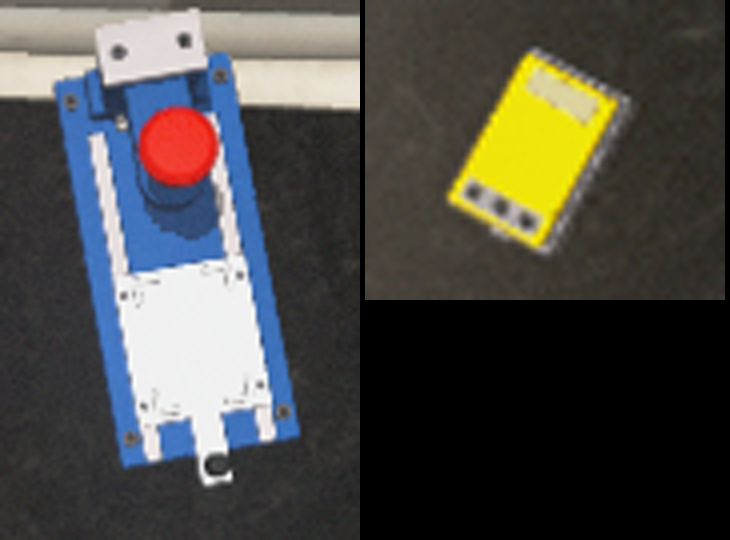

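The case is centred at about (465.5, 300) with its long axis at -26.5°. The nest is at about (545.5, -63.3), the press yaw is 11.6° and the tray is out. I'll move to hover over the case.

Emit:
move_arm --pt "-0.3283 -0.104 0.12 0.0986" --pt "-0.3283 -0.104 0.12 0.0986" --pt "-0.3283 -0.104 0.12 0.0986" --pt "-0.3283 -0.104 0.12 0.0986" --pt "-0.3283 -0.104 0.12 0.0986" --pt "-0.3283 -0.104 0.12 0.0986" --pt "-0.3283 -0.104 0.12 0.0986" --pt "-0.3283 -0.104 0.12 0.0986" --pt "-0.3283 -0.104 0.12 0.0986" --pt "-0.3283 -0.104 0.12 0.0986" --pt "-0.3283 -0.104 0.12 0.0986" --pt "-0.3283 -0.104 0.12 0.0986" --jaw 0.094

```text
clock: 1.3
eef_pos: [464.8, 301.1, 86.0]
eef_rot: [3.141, 0.0, 2.681]
wrist_force: [0.3, 1.1, -0.1]
finger_gap: 93.7
finger_force: 0.0
```

```bash
cat >> h.py <<'E'
def go(x,y,z,yaw_deg):
    s=manip.read_state(); M=R.from_euler('xyz',s['eef_rot']).as_matrix()
    d=M.T@(np.array([x,y,z])-s['eef_pos'])/1000
    cur=np.degrees(s['eef_rot'][2]); t=(cur-yaw_deg+180)%360-180
    print('t',round(s['clock'],2),'pos',s['eef_pos'].round(1),'rot',s['eef_rot'].round(4),'F',s['wrist_force'].round(1),'gap',round(s['finger_gap'],1),'j',s['joints'].round(2))
    print('  move',d.round(4),round(np.radians(t),4))
E
python3 - <<'E'
from h import *
go(465.5,300,5,153.5)
S=np.load('scene0.npy'); im=cv2.imread('pics/scene0.png').astype(int); b,g,r=im[...,0],im[...,1],im[...,2]
def box(m,n):
    P=S[m]; q=cv2.minAreaRect(P[:,:2].astype(np.float32)); print(n,len(P),np.round(q[0],1),np.round(q[1],1),round(q[2],1),np.median(P[:,2]).round(1))
near=lambda x,y,d:(np.hypot(S[...,0]-x,S[...,1]-y)<d)
box(near(465,300,60)&(r>150)&(g>130)&(b<90)&(S[...,2]>38),'cover')
box(near(648,-42,40)&(S[...,2]>232),'knob')
box(near(459,-81,18)&(S[...,2]>60),'post')
E
```

```text
t 1.3 pos [464.8 301.1  86. ] rot [3.1408e+00 4.0000e-04 2.6809e+00] F [ 0.3  1.1 -0.1] gap 93.7 j [ 0.51  0.43  1.63  0.    1.07 -0.6 ]
  move [-0.001  -0.0007  0.081 ] 0.0018
cover 148 [462.  297.8] [55.  76.4] 62.5 43.4
knob 133 [642.7 -48.2] [43.  46.1] 85.4 237.9
post 21 [452.4 -85.7] [13.4 11.9] 54.6 66.2
```

Emit:
move_arm --pt "-0.0005 -0.0005 0.04 0.002" --pt "-0.0005 -0.0005 0.07 0.002" --pt "-0.0005 -0.0005 0.081 0.002" --pt "-0.0005 -0.0005 0.081 0.002" --pt "-0.0005 -0.0005 0.081 0.002"

```text
clock: 1.8
eef_pos: [466.2, 299.9, 5.8]
eef_rot: [3.14, 0.001, 2.678]
wrist_force: [-0.2, 0.9, -0.2]
finger_gap: 94.1
finger_force: 0.0
```

Emit:
move_arm --pt "0 0 0 0" --pt "0 0 0 0" --pt "0 0 0 0" --pt "0 0 0 0" --pt "0 0 0 0" --pt "0 0 0 0" --pt "0 0 0 0" --pt "0 0 0 0" --jaw 0.04 --squeeze 25

```text
clock: 2.6
eef_pos: [465.7, 299.2, 4.5]
eef_rot: [-3.141, -0.0, 2.677]
wrist_force: [-1.2, -3.1, 4.6]
finger_gap: 56.0
finger_force: 25.0
```

Emit:
move_arm --pt "0 0 -0.03 0" --pt "0 0 -0.08 0" --pt "0 0 -0.11 0" --pt "0 0 -0.11 0" --pt "0 0 -0.11 0"

```text
clock: 3.1
eef_pos: [465.4, 299.2, 113.6]
eef_rot: [-3.141, -0.0, 2.677]
wrist_force: [-1.0, -0.3, -3.5]
finger_gap: 55.5
finger_force: 25.0
```

```bash
python3 -c "
from h import *
go(545.5,-63.3,115,191.6)"
```

```text
t 3.1 pos [465.4 299.2 113.6] rot [-3.1412e+00 -3.0000e-04  2.6772e+00] F [-1.  -0.3 -3.5] gap 55.5 j [ 0.51  0.4   1.61  0.    1.13 -0.6 ]
  move [-0.234  -0.2882 -0.0014] -0.6669
```

Emit:
move_arm --pt "-0.234 -0.2882 0 -0.667" --pt "-0.234 -0.2882 0 -0.667" --pt "-0.234 -0.2882 0 -0.667" --pt "-0.234 -0.2882 0 -0.667" --pt "-0.234 -0.2882 0 -0.667" --pt "-0.234 -0.2882 0 -0.667" --pt "-0.234 -0.2882 0 -0.667" --pt "-0.234 -0.2882 0 -0.667" --pt "-0.234 -0.2882 0 -0.667" --pt "-0.234 -0.2882 0 -0.667" --pt "-0.234 -0.2882 0 -0.667" --pt "-0.234 -0.2882 0 -0.667"

```text
clock: 4.3
eef_pos: [545.5, -62.0, 113.8]
eef_rot: [3.141, -0.001, -2.938]
wrist_force: [-0.1, -0.2, -2.9]
finger_gap: 56.3
finger_force: 25.0
```

Emit:
move_arm --pt "0 0 0.03 0" --pt "0 0 0.05 0" --pt "0 0 0.05 0" --pt "0 0 0.05 0"

```text
clock: 4.7
eef_pos: [546.0, -62.6, 64.9]
eef_rot: [-3.142, 0.0, -2.938]
wrist_force: [0.3, 0.5, -3.1]
finger_gap: 55.7
finger_force: 25.0
```

```bash
python3 - <<'E'
from h import *
go(545.5,-63.3,27.5,191.6)
c=cam('scene'); t=cam('top')
o=np.zeros((480,780,3),np.uint8)
o[:,:400]=cv2.resize(c['frame'][210:300,250:325],(400,480),interpolation=cv2.INTER_CUBIC)
o[:,405:]=cv2.resize(t['frame'][190:270,285:348],(375,480),interpolation=cv2.INTER_CUBIC)
cv2.imwrite('pics/p1.png',o)
E
```

```text
t 4.7 pos [546.  -62.6  64.9] rot [-3.1416  0.     -2.938 ] F [ 0.3  0.5 -3.1] gap 55.7 j [-0.18  0.46  1.66  0.    1.03 -1.96]
  move [ 0.0007 -0.0006  0.0374] 0.0011
```

View pics/p1.png

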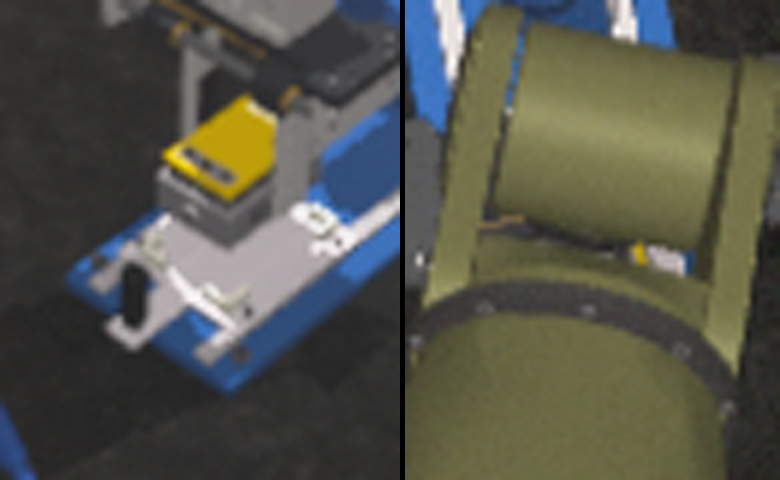

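The left crop shows the case held square over the pocket, with the post at about (133,293) in the crop. The top view is hidden by the arm. I'll lower it while watching the force.

Emit:
move_arm --pt "0.0007 -0.0006 0.02 0.001" --pt "0.0007 -0.0006 0.029 0.001" --pt "0.0007 -0.0006 0.032 0.001" --pt "0.0007 -0.0006 0.034 0.001" --pt "0.0007 -0.0006 0.034 0.001"

```text
clock: 5.3
eef_pos: [545.6, -63.9, 30.9]
eef_rot: [-3.141, 0.001, -2.94]
wrist_force: [0.9, 0.1, -2.4]
finger_gap: 55.9
finger_force: 25.0
```

Emit:
move_arm --pt "0 0 0.002 0" --pt "0 0 0.0035 0" --pt "0 0 0.0035 0"

```text
clock: 5.6
eef_pos: [545.2, -63.9, 26.9]
eef_rot: [3.142, -0.0, -2.94]
wrist_force: [0.2, -0.7, -2.4]
finger_gap: 55.8
finger_force: 25.0
```

The case went into the pocket without contact. I'll release, lift and look.

Emit:
move_arm --pt "0 0 0.0005 0" --pt "0 0 0.0005 0" --pt "0 0 0.0005 0" --pt "0 0 0.0005 0" --pt "0 0 0.0005 0" --jaw 0.075

```text
clock: 6.1
eef_pos: [545.4, -63.9, 26.5]
eef_rot: [-3.142, 0.0, -2.94]
wrist_force: [0.3, 0.6, 0.0]
finger_gap: 75.3
finger_force: 0.0
```

Emit:
move_arm --pt "0 0 -0.03 0" --pt "0 0 -0.07 0" --pt "0 0 -0.085 0" --pt "0 0 -0.085 0" --pt "0 0 -0.085 0"

```text
clock: 6.6
eef_pos: [545.0, -63.9, 110.7]
eef_rot: [3.141, -0.001, -2.94]
wrist_force: [0.1, 0.5, 0.0]
finger_gap: 74.8
finger_force: 0.0
```

```bash
python3 - <<'E'
from h import *
go(457.8,-81.4,110,191.6)
c=cam('scene')
cv2.imwrite('pics/p2.png',cv2.resize(c['frame'][210:300,250:325],(500,600),interpolation=cv2.INTER_CUBIC))
E
```

```text
t 6.6 pos [545.  -63.9 110.7] rot [ 3.1413e+00 -6.0000e-04 -2.9400e+00] F [0.1 0.5 0. ] gap 74.8 j [-0.18  0.39  1.63  0.    1.12 -1.96]
  move [0.0889 0.0003 0.0007] -0.0009
```

View pics/p2.png

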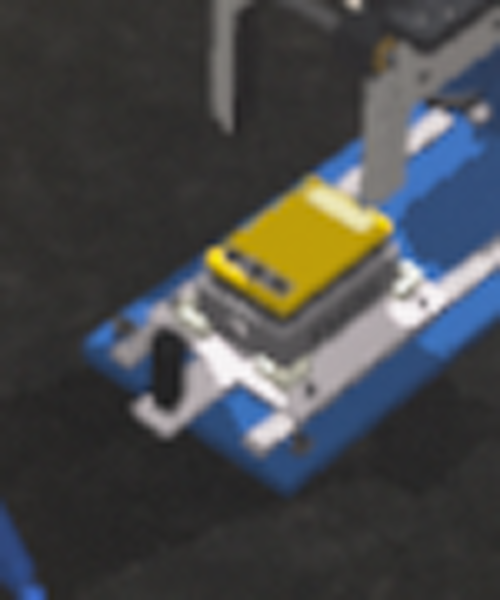

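The case sits flat between the four white locators, which show at the corners (190,310), (290,375) and (405,285). Next I'll grip the post at (168,370).

Emit:
move_arm --pt "0.045 0 0 0" --pt "0.088 0 0 0" --pt "0.088 0 0 0" --pt "0.088 0 0.04 0" --pt "0.088 0 0.075 0" --pt "0.088 0 0.08 0" --pt "0.088 0 0.08 0" --pt "0.088 0 0.08 0" --jaw 0.06

```text
clock: 7.45
eef_pos: [459.9, -81.6, 32.5]
eef_rot: [-3.141, 0.001, -2.94]
wrist_force: [0.7, 0.1, 1.3]
finger_gap: 60.0
finger_force: 0.0
```

Emit:
move_arm --pt "0 0 0 0" --pt "0 0 0 0" --pt "0 0 0 0" --pt "0 0 0 0" --pt "0 0 0 0" --pt "0 0 0 0" --pt "0 0 0 0" --pt "0 0 0 0" --jaw 0.01 --squeeze 20

```text
clock: 8.25
eef_pos: [459.1, -81.4, 31.5]
eef_rot: [3.141, -0.0, -2.94]
wrist_force: [-1.1, 1.7, 2.7]
finger_gap: 16.3
finger_force: 20.0
```

Emit:
move_arm --pt "-0.003 0 0 0" --pt "-0.008 0 0 0" --pt "-0.014 0 0 0" --pt "-0.02 0 0 0" --pt "-0.02 0 0 0" --pt "-0.02 0 0 0"

```text
clock: 8.85
eef_pos: [479.1, -77.4, 31.5]
eef_rot: [-3.141, 0.001, -2.94]
wrist_force: [-0.0, 3.9, 3.0]
finger_gap: 16.4
finger_force: 20.0
```

```bash
python3 - <<'E'
from h import *
go(459.1+.9796*105,-81.4+.2011*105,31,191.6)
c=cam('scene')
cv2.imwrite('pics/p3.png',cv2.resize(c['frame'][200:300,250:350],(600,600),interpolation=cv2.INTER_CUBIC))
E
```

```text
t 8.85 pos [479.1 -77.4  31.5] rot [-3.1415e+00  8.0000e-04 -2.9398e+00] F [-0.   3.9  3. ] gap 16.4 j [-0.24  0.39  1.86  0.    0.89 -2.01]
  move [-0.0846  0.0001  0.0006] -0.0006
```

View pics/p3.png

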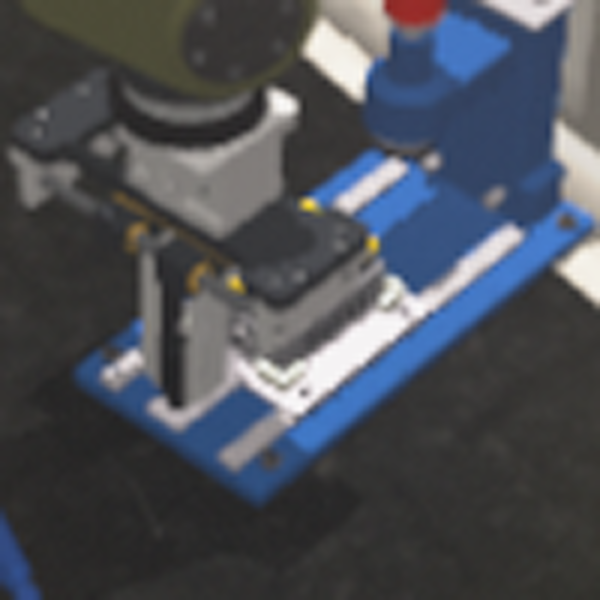

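The tray, post and case move together. The 16.3 mm gap suggests the post is off-centre toward the front edge of the fingers, at about (178,350). I'll regrip 7 mm further forward.

Emit:
move_arm --pt "0 0 0 0" --pt "0 0 0 0" --pt "0 0 0 0" --pt "0.004 0 0 0" --pt "0.007 0 0 0" --pt "0.007 0 0 0" --jaw 0.03

```text
clock: 9.5
eef_pos: [471.3, -79.0, 31.4]
eef_rot: [3.142, -0.0, -2.94]
wrist_force: [-0.3, 0.5, -0.0]
finger_gap: 29.9
finger_force: 0.0
```

Emit:
move_arm --pt "0 0 0 0" --pt "0 0 0 0" --pt "0 0 0 0" --pt "0 0 0 0" --pt "0 0 0 0" --jaw 0.01

```text
clock: 10.0
eef_pos: [471.9, -78.8, 31.5]
eef_rot: [3.141, 0.0, -2.94]
wrist_force: [-1.0, 1.8, 2.1]
finger_gap: 16.5
finger_force: 20.0
```

The gap is unchanged, so it's just pad compliance and the grip is sound. I'll push the tray home.

Emit:
move_arm --pt "-0.004 0 0 0" --pt "-0.012 0 0 0" --pt "-0.022 0 0 0" --pt "-0.033 0 0 0" --pt "-0.044 0 0 0" --pt "-0.055 0 0 0" --pt "-0.066 0 0 0" --pt "-0.075 0 0 0" --pt "-0.08 0 0 0" --pt "-0.083 0 0 0" --pt "-0.083 0 0 0" --pt "-0.083 0 0 0"

```text
clock: 11.2
eef_pos: [553.3, -62.2, 31.5]
eef_rot: [-3.142, 0.001, -2.94]
wrist_force: [0.8, 3.2, 2.8]
finger_gap: 16.2
finger_force: 20.0
```

Emit:
move_arm --pt "-0.001 0 0 0" --pt "-0.002 0 0 0" --pt "-0.002 0 0 0"

```text
clock: 11.5
eef_pos: [554.4, -62.0, 31.4]
eef_rot: [3.141, -0.002, -2.94]
wrist_force: [-7.0, 2.1, 7.7]
finger_gap: 16.5
finger_force: 20.0
```

Emit:
move_arm --pt "-0.001 0 0 0" --pt "-0.001 0 0 0"

```text
clock: 11.7
eef_pos: [554.5, -62.0, 31.4]
eef_rot: [3.141, -0.004, -2.94]
wrist_force: [-13.4, 1.0, 12.9]
finger_gap: 16.6
finger_force: 20.0
```

The stop is felt, so the tray is home. I'll release, rise and measure the knob again from where I am.

Emit:
move_arm --pt "0.002 0 0 0" --pt "0.002 0 0 0" --pt "0.002 0 0 0" --pt "0.002 0 -0.03 0" --pt "0.002 0 -0.08 0" --pt "0.002 0 -0.13 0" --pt "0.002 0 -0.18 0" --pt "0.002 0 -0.23 0" --pt "0.002 0 -0.25 0" --pt "0.002 0 -0.25 0" --pt "0.002 0 -0.25 0" --jaw 0.04

```text
clock: 12.8
eef_pos: [554.0, -62.1, 280.6]
eef_rot: [3.141, -0.001, -2.94]
wrist_force: [0.9, 0.0, -0.9]
finger_gap: 40.4
finger_force: 0.0
```

```bash
python3 - <<'E'
from h import *
go(647,-43,262,191.6)
c=cam('scene')
cv2.imwrite('pics/p4.png',cv2.resize(c['frame'][180:290,250:360],(600,600),interpolation=cv2.INTER_CUBIC))
E
```

```text
t 12.8 pos [554.  -62.1 280.6] rot [ 3.1414e+00 -6.0000e-04 -2.9400e+00] F [ 0.9  0.  -0.9] gap 40.4 j [-0.18  0.27  1.38 -0.    1.49 -1.95]
  move [-0.095   0.0001  0.0185] -0.0009
```

View pics/p4.png

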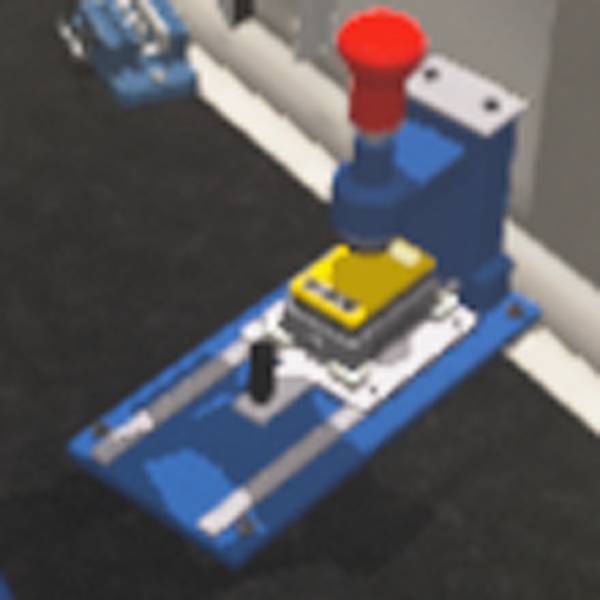

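The tray is home with the case under the foot, the cover proud, and the red knob up at crop position (380,45). I'll go over the knob with the fingers shut.

Emit:
move_arm --pt "-0.045 0 0 0" --pt "-0.0945 0 0 0" --pt "-0.0945 0 0 0" --pt "-0.0945 0 0.015 0" --pt "-0.0945 0 0.03 0" --pt "-0.0945 0 0.036 0" --pt "-0.0945 0 0.036 0" --pt "-0.0945 0 0.036 0" --jaw 0.0 --squeeze 10

```text
clock: 13.65
eef_pos: [646.6, -43.3, 245.9]
eef_rot: [-3.141, 0.0, -2.94]
wrist_force: [-0.4, -0.6, -0.9]
finger_gap: 0.3
finger_force: 0.0
```

Emit:
move_arm --pt "0 0 0.001 0" --pt "0 0 0.002 0" --pt "0 0 0.003 0" --pt "0 0 0.004 0" --pt "0 0 0.006 0" --pt "0 0 0.008 0" --pt "0 0 0.01 0" --pt "0 0 0.012 0" --pt "0 0 0.014 0" --pt "0 0 0.015 0" --pt "0 0 0.015 0"

```text
clock: 14.75
eef_pos: [646.7, -43.2, 230.4]
eef_rot: [-3.142, 0.0, -2.94]
wrist_force: [0.2, -0.7, 3.9]
finger_gap: 0.2
finger_force: 1.8
```

Emit:
move_arm --pt "0 0 0.001 0" --pt "0 0 0.002 0" --pt "0 0 0.003 0" --pt "0 0 0.003 0"

```text
clock: 15.15
eef_pos: [646.7, -43.2, 227.3]
eef_rot: [3.142, 0.0, -2.94]
wrist_force: [0.6, 0.1, 3.4]
finger_gap: 0.3
finger_force: 2.0
```

Emit:
move_arm --pt "0 0 0.001 0" --pt "0 0 0.002 0" --pt "0 0 0.002 0"

```text
clock: 15.45
eef_pos: [646.7, -43.2, 225.3]
eef_rot: [3.142, -0.0, -2.94]
wrist_force: [-0.0, -0.1, 4.6]
finger_gap: 0.8
finger_force: 2.1
```

Emit:
move_arm --pt "0 0 0.001 0" --pt "0 0 0.002 0" --pt "0 0 0.002 0"

```text
clock: 15.75
eef_pos: [646.7, -43.2, 223.3]
eef_rot: [3.142, -0.0, -2.94]
wrist_force: [-0.4, 0.7, 4.1]
finger_gap: 0.4
finger_force: 2.2
```

Emit:
move_arm --pt "0 0 0.001 0" --pt "0 0 0.002 0" --pt "0 0 0.002 0"

```text
clock: 16.05
eef_pos: [646.7, -43.2, 221.3]
eef_rot: [-3.142, -0.0, -2.94]
wrist_force: [-0.4, 1.2, 4.7]
finger_gap: 0.4
finger_force: 2.3
```

Emit:
move_arm --pt "0 0 0.001 0" --pt "0 0 0.002 0" --pt "0 0 0.002 0"

```text
clock: 16.35
eef_pos: [646.7, -43.2, 219.3]
eef_rot: [3.142, -0.0, -2.94]
wrist_force: [0.8, 0.0, 4.0]
finger_gap: 0.5
finger_force: 2.4
```

Emit:
move_arm --pt "0 0 0.001 0" --pt "0 0 0.0015 0" --pt "0 0 0.0015 0"

```text
clock: 16.65
eef_pos: [646.7, -43.2, 217.9]
eef_rot: [-3.142, -0.0, -2.94]
wrist_force: [0.4, 0.1, 4.6]
finger_gap: 0.3
finger_force: 2.4
```

Emit:
move_arm --pt "0 0 0.001 0" --pt "0 0 0.0015 0" --pt "0 0 0.0015 0"

```text
clock: 16.95
eef_pos: [646.7, -43.2, 216.5]
eef_rot: [-3.142, 0.0, -2.94]
wrist_force: [0.5, 0.1, 5.1]
finger_gap: 0.2
finger_force: 2.5
```

Emit:
move_arm --pt "0 0 0.001 0" --pt "0 0 0.0015 0" --pt "0 0 0.0015 0"

```text
clock: 17.25
eef_pos: [646.7, -43.1, 215.0]
eef_rot: [-3.142, 0.0, -2.94]
wrist_force: [0.8, -0.0, 4.9]
finger_gap: 0.4
finger_force: 2.6
```

Emit:
move_arm --pt "0 0 0.001 0" --pt "0 0 0.0015 0" --pt "0 0 0.0015 0"

```text
clock: 17.55
eef_pos: [646.7, -43.2, 213.5]
eef_rot: [-3.142, 0.0, -2.94]
wrist_force: [-0.1, -0.1, 5.9]
finger_gap: 0.4
finger_force: 2.7
```

Emit:
move_arm --pt "0 0 0.001 0" --pt "0 0 0.0015 0" --pt "0 0 0.0015 0"

```text
clock: 17.85
eef_pos: [646.8, -43.2, 212.5]
eef_rot: [-3.141, 0.001, -2.94]
wrist_force: [-1.3, -0.6, 8.6]
finger_gap: 0.4
finger_force: 4.2
```

Emit:
move_arm --pt "0 0 0.001 0" --pt "0 0 0.0015 0" --pt "0 0 0.0015 0"

```text
clock: 18.15
eef_pos: [646.8, -43.2, 211.1]
eef_rot: [-3.141, 0.001, -2.94]
wrist_force: [-1.0, 0.4, 9.5]
finger_gap: 0.3
finger_force: 4.4
```

The cover was met at z≈213. Driving it about 7 mm further should bring the stop near z≈206.

Emit:
move_arm --pt "0 0 0.001 0" --pt "0 0 0.002 0" --pt "0 0 0.003 0" --pt "0 0 0.003 0"

```text
clock: 18.55
eef_pos: [646.8, -43.2, 208.1]
eef_rot: [-3.141, 0.001, -2.94]
wrist_force: [-1.8, 1.1, 9.2]
finger_gap: 0.5
finger_force: 4.5
```

Emit:
move_arm --pt "0 0 0.001 0" --pt "0 0 0.001 0"

```text
clock: 18.75
eef_pos: [646.8, -43.1, 207.1]
eef_rot: [-3.141, 0.001, -2.94]
wrist_force: [-1.2, -0.1, 9.6]
finger_gap: 0.7
finger_force: 4.6
```

Emit:
move_arm --pt "0 0 0.001 0" --pt "0 0 0.001 0"

```text
clock: 18.95
eef_pos: [646.8, -43.2, 206.2]
eef_rot: [-3.141, 0.001, -2.94]
wrist_force: [-1.8, 0.0, 9.5]
finger_gap: 0.4
finger_force: 4.7
```

Emit:
move_arm --pt "0 0 0.0005 0" --pt "0 0 0.0005 0"

```text
clock: 19.15
eef_pos: [646.8, -43.2, 205.8]
eef_rot: [-3.141, 0.001, -2.94]
wrist_force: [-1.8, 0.5, 10.7]
finger_gap: 0.2
finger_force: 5.2
```

Emit:
move_arm --pt "0 0 0.001 0" --pt "0 0 0.001 0"

```text
clock: 19.35
eef_pos: [646.9, -43.2, 205.3]
eef_rot: [-3.141, 0.001, -2.94]
wrist_force: [-3.7, 0.8, 13.2]
finger_gap: 0.3
finger_force: 6.7
```

Emit:
move_arm --pt "0 0 0.0005 0" --pt "0 0 0.0005 0"

```text
clock: 19.55
eef_pos: [646.9, -43.2, 205.0]
eef_rot: [-3.141, 0.002, -2.94]
wrist_force: [-3.7, 1.9, 14.6]
finger_gap: 0.5
finger_force: 7.4
```

The force is now climbing steeply, which is the stop. I'll add one slight firming, then let the knob up smoothly.

Emit:
move_arm --pt "0 0 0.0007 0" --pt "0 0 0.0007 0" --pt "0 0 0.0007 0"

```text
clock: 19.85
eef_pos: [646.9, -43.2, 204.7]
eef_rot: [-3.141, 0.002, -2.94]
wrist_force: [-4.6, 1.7, 16.9]
finger_gap: 0.3
finger_force: 8.3
```

Emit:
move_arm --pt "0 0 -0.004 0" --pt "0 0 -0.009 0" --pt "0 0 -0.014 0" --pt "0 0 -0.019 0" --pt "0 0 -0.024 0" --pt "0 0 -0.029 0" --pt "0 0 -0.034 0" --pt "0 0 -0.04 0" --pt "0 0 -0.06 0" --pt "0 0 -0.076 0" --pt "0 0 -0.076 0" --pt "0 0 -0.076 0"

```text
clock: 21.05
eef_pos: [646.5, -43.2, 277.9]
eef_rot: [3.141, -0.001, -2.94]
wrist_force: [-0.3, 0.2, -0.3]
finger_gap: 0.3
finger_force: 0.0
```

```bash
python3 -c "
from h import *
go(553.5,-62.1,281,191.6)"
```

```text
t 21.05 pos [646.5 -43.2 277.9] rot [ 3.1413e+00 -9.0000e-04 -2.9400e+00] F [-0.3  0.2 -0.3] gap 0.3 j [-0.12  0.49  1.09 -0.    1.56 -1.9 ]
  move [ 0.095   0.0001 -0.003 ] -0.0009
```

Emit:
move_arm --pt "0.045 0 0 0" --pt "0.094 0 0 0" --pt "0.094 0 0 0" --pt "0.094 0 0.05 0" --pt "0.094 0 0.1 0" --pt "0.094 0 0.15 0" --pt "0.094 0 0.2 0" --pt "0.094 0 0.235 0" --pt "0.094 0 0.246 0" --pt "0.094 0 0.246 0" --pt "0.094 0 0.246 0" --jaw 0.04

```text
clock: 22.15
eef_pos: [555.6, -62.1, 34.3]
eef_rot: [-3.141, 0.002, -2.94]
wrist_force: [-0.4, -0.3, 0.2]
finger_gap: 40.1
finger_force: 0.0
```

Emit:
move_arm --pt "0 0 0 0" --pt "0 0 0 0" --pt "0 0 0 0" --pt "0 0 0 0" --pt "0 0 0 0" --pt "0 0 0 0" --jaw 0.01 --squeeze 20

```text
clock: 22.75
eef_pos: [554.9, -61.9, 33.5]
eef_rot: [-3.141, 0.001, -2.94]
wrist_force: [-2.3, 2.1, 7.1]
finger_gap: 16.4
finger_force: 20.1
```

Emit:
move_arm --pt "0.004 0 0 0" --pt "0.012 0 0 0" --pt "0.022 0 0 0" --pt "0.033 0 0 0" --pt "0.044 0 0 0" --pt "0.055 0 0 0" --pt "0.066 0 0 0" --pt "0.077 0 0 0" --pt "0.088 0 0 0" --pt "0.096 0 0 0" --pt "0.101 0 0 0" --pt "0.101 0 0 0"

```text
clock: 23.95
eef_pos: [455.3, -82.2, 33.4]
eef_rot: [-3.142, 0.001, -2.94]
wrist_force: [-2.2, 3.7, 9.6]
finger_gap: 16.5
finger_force: 20.1
```

Emit:
move_arm --pt "0.001 0 0 0" --pt "0.002 0 0 0" --pt "0.002 0 0 0"

```text
clock: 24.25
eef_pos: [453.9, -82.5, 33.5]
eef_rot: [-3.141, 0.001, -2.94]
wrist_force: [-0.2, 4.1, 9.9]
finger_gap: 16.6
finger_force: 20.1
```

Emit:
move_arm --pt "0.001 0 0 0" --pt "0.002 0 0 0" --pt "0.002 0 0 0"

```text
clock: 24.55
eef_pos: [452.0, -82.9, 33.5]
eef_rot: [-3.141, 0.002, -2.94]
wrist_force: [0.7, 4.3, 9.3]
finger_gap: 16.4
finger_force: 20.1
```

Emit:
move_arm --pt "0.001 0 0 0" --pt "0.002 0 0 0" --pt "0.002 0 0 0"

```text
clock: 24.85
eef_pos: [451.9, -83.0, 33.5]
eef_rot: [-3.141, 0.006, -2.94]
wrist_force: [15.9, 9.7, -4.5]
finger_gap: 16.6
finger_force: 19.9
```

The front stop is felt. I'll release, rise and check.

Emit:
move_arm --pt "-0.0015 0 0 0" --pt "-0.0015 0 0 0" --pt "-0.0015 0 0 0" --pt "-0.0015 0 0 0" --pt "-0.0015 0 -0.04 0" --pt "-0.0015 0 -0.09 0" --pt "-0.0015 0 -0.14 0" --pt "-0.0015 0 -0.18 0" --pt "-0.0015 0 -0.18 0" --pt "-0.0015 0 -0.18 0" --jaw 0.04

```text
clock: 25.85
eef_pos: [451.1, -83.2, 212.7]
eef_rot: [-3.141, 0.001, -2.94]
wrist_force: [-0.8, 0.3, -0.8]
finger_gap: 39.9
finger_force: 0.0
```

```bash
python3 - <<'E'
from h import *
go(450,-82,200,191.6)
c=cam('scene'); S=cloud(c)
cv2.imwrite('pics/p5.png',cv2.resize(c['frame'][180:290,250:360],(600,600),interpolation=cv2.INTER_CUBIC))
im=c['frame'].astype(int); b,g,r=im[...,0],im[...,1],im[...,2]
m=(np.hypot(S[...,0]-545,S[...,1]+63)<60)&(r>130)&(g>110)&(b<90)
k=(np.hypot(S[...,0]-645,S[...,1]+45)<25)&(r>150)&(g<80)&(S[...,2]>200)
print('cover z',np.median(S[m][:,2]),'knob z',np.percentile(S[k][:,2],90))
E
```

```text
t 25.85 pos [451.1 -83.2 212.7] rot [-3.1412e+00  7.0000e-04 -2.9401e+00] F [-0.8  0.3 -0.8] gap 39.9 j [-0.26  0.09  1.76 -0.    1.3  -2.03]
  move [0.0009 0.0014 0.0127] -0.0009
cover z 59.06913992458681 knob z 240.75645150312477
```

View pics/p5.png

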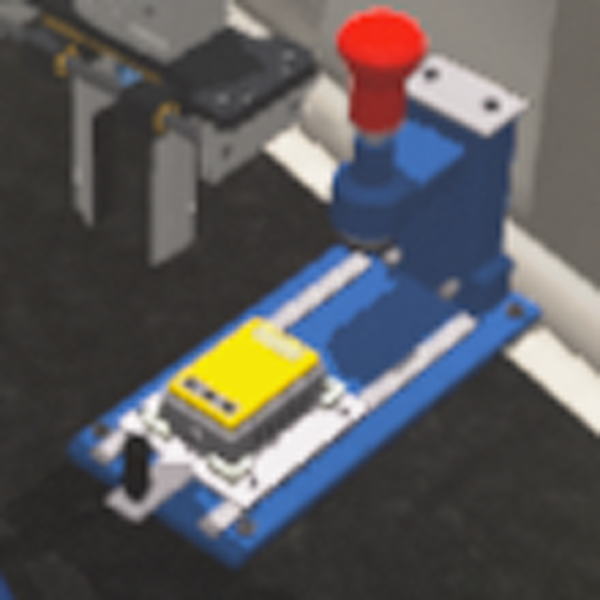

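The picture shows the tray out, with its post at (137,468), and the closed case lying in the nest at (245,390). The cover top is at z≈59 (22 + 36 = 58 when shut) and the knob is up at (380,45), so I'll hand in.

```bash
python3 -c "
from cell import manip
print(manip.sign_off())"
```

```text
the job is handed in; nothing more can be done
None
```

I handed the job in at about 26 s: the cover is shut (peak push about 17 N), the knob is up, and the tray is at its front stop with the case flat in the nest. I touched no bystanders, and the sign-off gave no verdict.

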